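# Find where the flour sifter's wiper rubs and draw it back clear

## Task

The wiper on the flour sifter's sweep rubs the drum wall at one place. Turn the sweep round, feel where the drag rises, and let go of it standing at the middle of that place; then draw the wiper back along its arm until it no longer rubs there and has about 3 mm to spare. Never force the wiper against the drum, and leave the other things on the table alone.

Things in the scene. Friction and masses are not known exactly. Their poses are not given: they have to be found in the camera images.
- sifter: hand-turned bench flour sifter, fixed to the table: a round white housing 280 mm across and 85 mm high with a grey outlet chute on one side. Origin on the table under the axle; z up; the x axis points away from the chute (chute at -x). Sweep, crank and wiper are carried by it
- axle (a point): point on the vertical axle of the sweep, 125 mm above the table
- drum_mouth (a point): centre of the open top of the round steel drum on the housing (inside radius 130 mm, bead at 140 mm above the table). One stretch of its springy wall, its middle anywhere beyond 40 degrees from where the wiper starts, is knocked flat (hard to see under the bead) and stands in the wiper's way over some 20 to 30 degrees of turn. Elsewhere the wiper clears the wall
- sweep (a joint): angle of the sweep (rad), a two-armed level bar on the axle inside the drum. 0: the wiper's arm points along the sifter's x axis; grows counter-clockwise seen from above. No stops, either way round is allowed; it stays where it is left. Turning it freely takes about 1 N at the crank knob; where the wiper rubs 5 to 9 N more
- crank_knob (a point): centre of the black crank knob, on the sweep's plain arm, 70 mm from the axle and opposite the wiper: an upright cylinder of 22 mm diameter and about 50 mm height, its top 186 mm above the table (centre 161 mm), which spins freely on its spindle. Clear all round above the drum's bead
- wiper_grip (a point): centre of the upright part of the blue wiper grip, 102 mm from the axle when the wiper is fully out: a peg of 16 mm diameter standing on the wiper's slide, its top 185 mm above the table (this point 164 mm); it rises 45 mm above the drum's bead and does not spin
- wiper (a joint): how far the wiper is drawn back towards the axle along its arm (m), 0 to 0.014; 0 is fully out. The slide is stiff: it takes about 12 N to move and stays where it is left. Drawing it back lessens the rub and then clears the wall; the last 1 mm of rub is too light to feel well
- wiper_edge: white nylon edge of the wiper that runs along the drum wall, 26 mm wide and 30 mm high, moving with the wiper. Its origin is at half height on the centre line, 6 mm inside the rounded outermost line; x points outwards along the arm, z up
- jar: amber storage jar with red cap, 80 mm diameter, 130 mm high, standing; origin under its centre. To be left alone
- bowl: open steel mixing bowl, 150 mm across, 60 mm high; origin under its centre. To be left alone
- scraper: dough scraper lying flat, wooden handle 110 mm with a 80 mm steel blade; origin under the handle. To be left alone
- brush: pastry brush lying flat; to be left alone
- timer: white kitchen timer, 50 x 80 x 70 mm; origin under its centre. To be left alone
- cup: blue mug, 76 mm across, 85 mm high; origin under its centre. To be left alone

How it is judged:
By the outcome, as a careful person would: the job done as asked, in the order asked, and still so for the second after the job is handed in, with the robot touching nothing.
It also fails if it takes over 72 s, if anything falls off the work surface, if the arm or the gripper's body presses on something with over 40 N, if the wrist force passes 120 N, or if a joint passes its speed limit or range.

## Robot

A 6-joint arm with a two-finger parallel gripper is mounted at the origin on the work surface. World frame = base frame: x ahead of the robot, y to its left, z up, the work surface at z = 0. Lengths are in mm, angles in rad, forces in N, time in s.
With the tool pointing down it reaches from about 350 to 775 mm from the base axis. Payload 7.3 kg.
Tool frame: the origin (TCP) lies between the finger pads; the fingertips stand 22 mm ahead of it and the grasp point (between the pads) lies 3 mm ahead of it; z points along the fingers, x is the direction in which the jaws open and shut, and the axes are right-handed (so a half turn about z gives the same grasp; the last joint's range is limited). The gripper opens to 92 mm and grips with 3 to 60 N. Pads are 19 mm wide; open, the fingers measure 130 mm over their backs; the gripper's body (75 mm by 190 mm) begins 47 mm behind the grasp point.
Start: joints at [1.02, 0.342, 1.524, -0, 1.275, -0.146], TCP at [206.752, 482.597, 216.841] pointing down, gripper open.
Joint ranges: [-2.53, 2.53], [-0.77, 2.02], [0.04, 2.7], [-1, 4.14], [0.28, 2.66], [-3.11, 3.11]. Speed limits (rad/s): [2.57, 2.57, 3.14, 3.14, 3.14, 3.14].

## Interface

Orientations are given as [roll, pitch, yaw] about the fixed x, y, z axes, in that order (R = Rz(yaw) Ry(pitch) Rx(roll)).
In Python, from plant import * gives the robot as it stands. The module is installed in compiled form; this text tells all that it offers.
- The arm moves only by the shell command python3 -m handwheel 'ROWS' [OPENING]. ROWS is a JSON object of lists of equal length, an entry for each row: "translation": the shift along the world's x, y, z in units of 15 cm (1.0 is 15 cm), a list of three; "twist": the turn about the world's z in units of 90 degrees (1.0 is 90 degrees). In form: {"translation": [[tx, ty, tz], ...], "twist": [twist, ...]}. A call has exactly 8 rows; each row shifts and turns the pose as measured when the row begins; what a row does not reach is not made up. A row lasts 1/8 s, in which the tool goes at most 62.5 mm and 10.7 degrees, less where a joint would pass 70% of its speed; a pose out of reach is approached as far as the arm can. A call with a number of a shift or a turn outside -1 to 1 is refused whole. A call with a gripper value outside its range is refused whole. OPENING is the closure in counts, from 0 (fully open) to 255 (shut), set as the call begins (- or left out, the last holds). The fingers move at their own pace and stop on an object; the grip force is fixed at half the most. Time passes only in rows, so rows that do not move let the fingers close, or fill a call up. It gives the time, the measured TCP pose, the force and the opening at its end, in the units of the state.
- get_obs(): the state, without advancing time (a new reading comes with each control period).
- capture(name): name is "side" or "top"; returns a dict with "img" (480x640x3 uint8, red, green, blue), "vertical_fov" (degrees; the focal length in pixels is half the picture's height over the tangent of half this angle, whatever the lens; pixels are square), "cx", "cy" (the principal point, pixels), "world_from_camera" (4x4, takes a point from camera to world coordinates). Camera axes: x right, y up, looking along -z (the intrinsics and any distortion apply to the point x, -y, -z); pixel columns grow to the right and rows downward; lengths in mm; the calibration is good to about 2 mm. A picture is of the moment at which its call begins. There is no depth.
- close_job(): hands the job in, once; it reports no verdict.
Trained networks look in the newest picture that a camera, given by its name, has taken for a name from the list of things; names that differ only in an ending like _2 or _b are one class to them, and where a whole thing is asked for, a point or a joint stands for the part that bears it (a point fixed in the world has none). Each returns a list of dicts, best first, with "score" (0 to 1); they miss things now and then, are a little off and sometimes report something else, mostly with a low value. They report only what shows in the picture. A call takes as long as a camera call.
- search_frame(camera, label): "position" ([x, y, z] in mm, in the coordinates of the camera as it stood for that picture, good to about 4 mm: the middle of the surface that is visible of it).
- spot_point(camera, label): "position" ([x, y, z] in mm, in the coordinates of the camera as it stood for that picture, good to about 4 mm: a listed point, or the origin of a listed thing).
The state is a dict: "time": time; "joint_positions": joint angles; "dq": joint speeds; "tau": joint torques, N m; "tool_pos": TCP position; "tcp_rot": TCP orientation; "contact_force": force on the tool from outside, world axes, zero at the start; "moment": the same for the moment, N m; "grip_width": finger opening in mm.
Only numpy, scipy, OpenCV 4.12 (cv2) and the standard library are available. Lean on these libraries where they do the work, as an engineer would, in place of code of your own. Each camera call takes 0.05 s, during which the arm holds its last target.

## Working session

There is one attempt and no reset: what is moved stays moved. The work goes in short steps, Python scripts to look and compute and a shell command to move; the robot and the scene stay as the last step left them, time stands still between calls to the robot, and variables do not carry over. Pictures are saved under pics/ and viewed, and the job is handed in when it is done.

```bash
mkdir -p pics; cat > h.py <<'E'
from plant import *
import numpy as np, cv2
def snap(c,n):
    d=capture(c); cv2.imwrite(f'pics/{n}.png',d['img'][:,:,::-1]); return d
def w(d,p): return (np.array(d['world_from_camera'])@np.r_[p,1])[:3].round(1)
def find(d,c,l,f=spot_point):
    return [(w(d,r['position']).tolist(),round(r['score'],2)) for r in f(c,l)[:2]]
E
python3 - <<'E'
from h import *
print(get_obs())
for c in ('top','side'):
    d=snap(c,c+'0'); print(c,d['vertical_fov'],d['cx'],d['cy'],np.array(d['world_from_camera']).round(3).tolist(),[k for k in d])
    for l in ('sifter','axle','drum_mouth','crank_knob','wiper_grip','wiper_edge','jar','bowl','cup','timer'): print(l,find(d,c,l))
E
```

```text
{'time': 0.0, 'joint_positions': array([ 1.02001157e+00,  3.42720907e-01,  1.52504601e+00,  4.46324137e-06,
        1.27540265e+00, -1.45961488e-01]), 'dq': array([-0.00176058,  0.00114097,  0.00017487, -0.00213292, -0.00021592,
       -0.00152966]), 'tau': array([-6.27962090e-04, -4.31254363e+01, -2.44211894e+01,  7.16717751e-02,
        5.62960468e-02, -1.46898501e-04]), 'tool_pos': array([206.50270737, 482.20565087, 216.13580639]), 'tcp_rot': array([-3.14135908e+00,  1.55952293e-03,  1.16597194e+00]), 'contact_force': array([0.65237395, 0.62508373, 0.31396875]), 'moment': array([0.0039982 , 0.00477126, 0.01945575]), 'grip_width': 91.99344588707994}
top 42.310220356714936 326.97979696698485 245.52855525956005 [[0.007, 0.985, -0.173, 278.229], [-1.0, 0.008, 0.005, 3.078], [0.007, 0.172, 0.985, 1670.38], [0.0, 0.0, 0.0, 1.0]] ['img', 'vertical_fov', 'cx', 'cy', 'world_from_camera']
sifter [([586.7, 16.7, -1.9], 0.61), ([590.7, 12.2, 141.9], 0.42)]
axle [([588.4, 12.3, 124.7], 0.74)]
drum_mouth [([587.0, 14.4, 143.9], 0.63), ([404.4, 370.2, 4.5], 0.6)]
crank_knob [([523.3, -17.3, 161.
[... 179 characters left out ...]
4)]
bowl [([407.1, 367.7, 3.0], 0.82), ([589.0, 10.6, 128.9], 0.69)]
cup [([738.0, 213.7, 0.7], 0.96)]
timer [([768.7, 4.9, -0.1], 0.69)]
side 57.37907267521778 317.8835914775637 235.74744811195353 [[0.92, 0.217, -0.327, 285.587], [-0.392, 0.549, -0.738, -650.215], [0.02, 0.807, 0.59, 656.638], [0.0, 0.0, 0.0, 1.0]] ['img', 'vertical_fov', 'cx', 'cy', 'world_from_camera']
sifter [([582.5, 14.2, -0.4], 0.63)]
axle [([588.9, 17.8, 128.6], 0.6)]
drum_mouth []
crank_knob [([526.4, -18.9, 162.6], 0.78)]
wiper_grip []
wiper_edge [([693.1, 70.6, 114.2], 0.6)]
jar [([665.0, 391.1, -0.2], 0.87)]
bowl [([411.5, 371.7, 0.5], 0.86)]
cup []
timer [([768.3, 3.2, -1.6], 0.68), ([690.2, 72.4, 115.4], 0.24)]
```

View pics/top0.png

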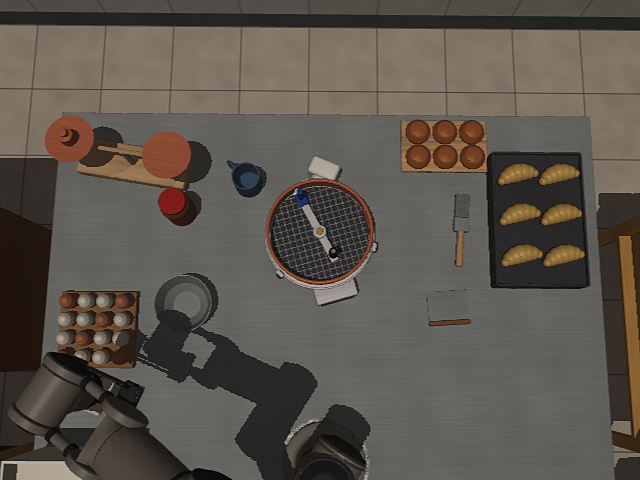

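View pics/side0.png

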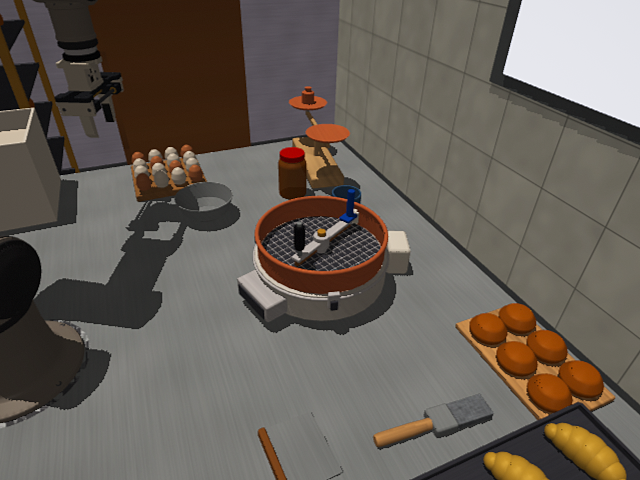

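The top picture shows the knob at (335,252), the blue grip at (301,197), the axle at (320,231) and the chute at (335,292). These agree with the networks: the axle is at about (588,14) and the knob at (525,-18), 70 mm from it. The wiper is at about 28° in world axes. Next I move over the knob.

```bash
python3 -m handwheel '{"translation":[[0.2,-0.31,0.04],[0.2,-0.31,0.04],[0.2,-0.31,0.04],[0.2,-0.31,0.02],[0.2,-0.31,0.02],[0.2,-0.31,0],[0.2,-0.31,0],[0.2,-0.31,0]],"twist":[0,0,0,0,0,0,0,0]}' 0
```

```text
time: 2.1
tool_pos: [451.2, 101.7, 242.5]
tcp_rot: [3.138, -0.004, 1.174]
contact_force: [0.2, 0.8, -0.6]
grip_width: 91.9
```

```bash
python3 -m handwheel '{"translation":[[0.123,-0.2,0],[0.123,-0.2,0],[0.123,-0.2,0],[0.123,-0.2,0],[0,0,-0.16],[0,0,-0.16],[0,0,-0.16],[0,0,0]],"twist":[0,0,0,0,0,0,0,0]}' 110; python3 - <<'E'
from h import *
o=get_obs();print(o['tool_pos'],o['contact_force'])
for c in ('top','side'):
    d=snap(c,c+'1')
    print(c,find(d,c,'crank_knob'),find(d,c,'axle'),find(d,c,'wiper_grip'))
E
```

```text
time: 3.1
tool_pos: [529.3, -27.7, 168.7]
tcp_rot: [3.135, -0.004, 1.166]
contact_force: [0.8, 0.2, 0.6]
grip_width: 52.2
[529.28752805 -27.73429564 168.72748616] [0.75620866 0.18753207 0.57433352]
top [([522.2, -16.9, 164.1], 0.81)] [([767.9, 3.0, 2.5], 0.31)] [([675.0, 63.9, 166.5], 0.57)]
side [] [([589.6, 17.6, 128.2], 0.91)] [([679.0, 60.8, 163.9], 0.63)]
```

View pics/side1.png

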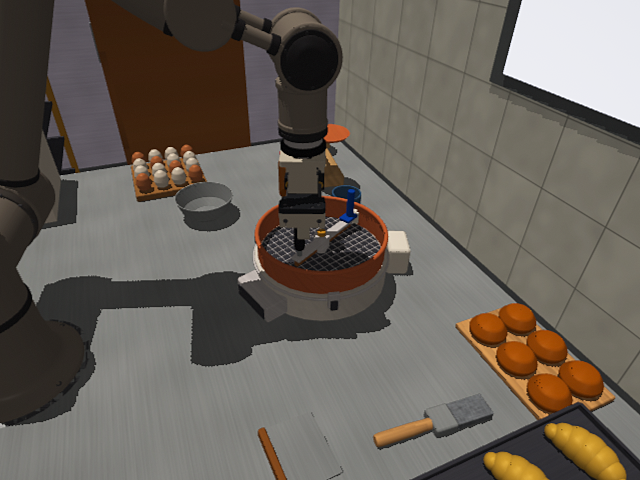

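```bash
python3 -m handwheel '{"translation":[[-0.012,0.033,0],[-0.012,0.033,0],[0,0,0],[0,0,0],[0,0,0],[0,0,0],[0,0,0],[0,0,0]],"twist":[0,0,0,0,0,0,0,0]}' 255; python3 - <<'E'
from h import *
o=get_obs();print(o['tool_pos'],o['contact_force'],o['moment'])
E
```

```text
time: 4.5
tool_pos: [526.2, -17.2, 171.3]
tcp_rot: [3.131, -0.005, 1.167]
contact_force: [-1.0, -1.2, 1.2]
grip_width: 18.2
[526.16852545 -17.23086215 171.31566423] [-1.02686905 -1.15451921  1.17059622] [-0.04760853  0.17717202  0.01706943]
```

```bash
python3 - <<'E'
from h import *
d=snap('side','side2')
i=d['img'][150:310,220:420,::-1]
cv2.imwrite('pics/side2c.png',cv2.resize(i,None,fx=4,fy=3.75,interpolation=2))
print(get_obs()['grip_width'])
E
```

```text
17.467733846356534
```

View pics/side2c.png

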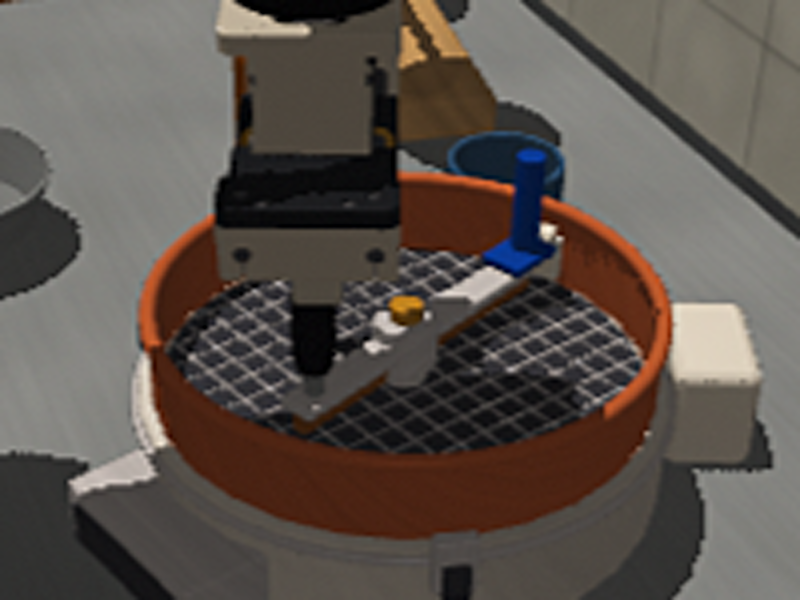

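```bash
cat > arc.py <<'E'
import sys
from h import *
C=np.array([588.3,15.0]); 
def arc(step,n=8,R=70):
    o=get_obs();p=o['tool_pos'][:2]-C; a=np.arctan2(p[1],p[0]); r=np.hypot(*p)
    f=o['contact_force'][:2]; er=np.array([np.cos(a),np.sin(a)]);et=np.array([-er[1],er[0]])
    print('ang %.1f r %.2f Ft %.2f Fr %.2f z %.1f w %.1f t %.1f'%(np.degrees(a)%360,r,f@et,f@er,o['tool_pos'][2],o['grip_width'],o['time']))
    q=p; out=[]
    for k in range(n):
        b=a+np.radians(step)*(k+1); t=R*np.array([np.cos(b),np.sin(b)])
        if k==0 : t=t
        d=(t-q)/150; out.append([round(float(d[0]),3),round(float(d[1]),3),0]); q=t
    print(out)
if __name__=='__main__': arc(float(sys.argv[1]))
E
python3 arc.py 2.5
```

```text
ang 207.4 r 70.00 Ft -0.29 Fr 1.19 z 171.3 w 17.5 t 4.5
[[0.01, -0.018, 0], [0.011, -0.017, 0], [0.011, -0.017, 0], [0.012, -0.016, 0], [0.013, -0.016, 0], [0.013, -0.015, 0], [0.014, -0.015, 0], [0.015, -0.014, 0]]
```

```bash
python3 -m handwheel '{"translation":[[0.01,-0.018,-0.005],[0.011,-0.017,-0.005],[0.011,-0.017,0],[0.012,-0.016,0],[0.013,-0.016,0],[0.013,-0.015,0],[0.014,-0.015,0],[0.015,-0.014,0]],"twist":[0,0,0,0,0,0,0,0]}' 255; python3 arc.py 1.5
```

```text
time: 5.55
tool_pos: [542.1, -38.0, 171.3]
tcp_rot: [3.13, -0.005, 1.167]
contact_force: [-1.5, -0.2, 2.7]
grip_width: 17.5
ang 228.9 r 70.30 Ft -0.96 Fr 1.11 z 171.3 w 17.5 t 5.5
[[0.011, -0.006, 0], [0.01, -0.008, 0], [0.01, -0.007, 0], [0.01, -0.007, 0], [0.01, -0.007, 0], [0.01, -0.007, 0], [0.01, -0.006, 0], [0.011, -0.006, 0]]
```

```bash
python3 - <<'E'
from h import *
d=snap('side','side3')
i=d['img'][150:310,220:420,::-1]
cv2.imwrite('pics/side3c.png',cv2.resize(i,None,fx=4,fy=3.75,interpolation=2))
print(find(d,'side','wiper_grip'),find(d,'side','axle'))
E
```

```text
[([658.5, 89.0, 162.5], 0.63)] [([588.5, 13.1, 125.7], 0.86)]
```

View pics/side3c.png

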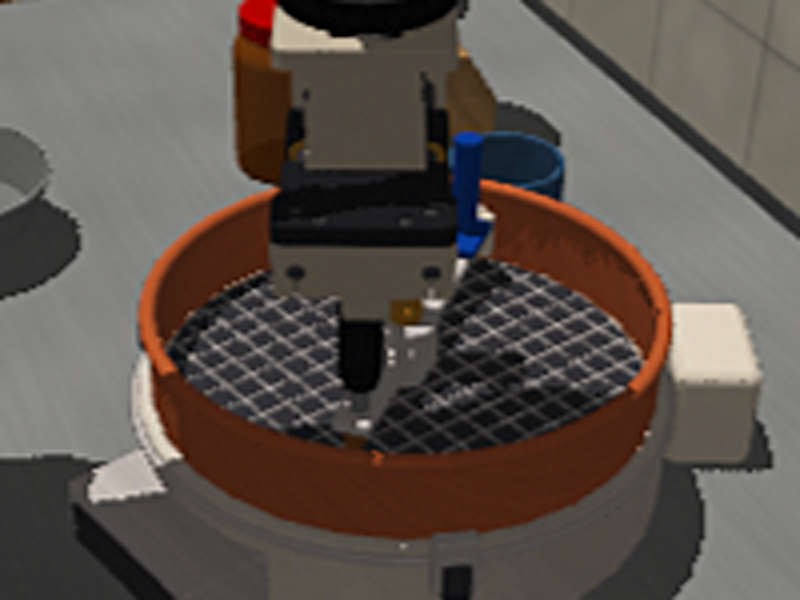

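The picture shows that the sweep has followed: the blue grip is now at (468,190) in the crop. Free drag is about 1 N. I carry on counter-clockwise.

```bash
python3 -m handwheel '{"translation":[[0.010,-0.008,-0.003],[0.010,-0.008,-0.003],[0.010,-0.008,0],[0.010,-0.007,0],[0.010,-0.007,0],[0.011,-0.007,0],[0.011,-0.006,0],[0.011,-0.006,0]],"twist":[0,0,0,0,0,0,0,0]}' 255; python3 arc.py 1.7
```

```text
time: 6.7
tool_pos: [555.6, -47.4, 171.2]
tcp_rot: [3.128, -0.004, 1.167]
contact_force: [-0.7, -0.2, 2.0]
grip_width: 17.4
ang 242.3 r 70.44 Ft -0.52 Fr 0.44 z 171.2 w 17.4 t 6.7
[[0.014, -0.004, 0], [0.013, -0.006, 0], [0.013, -0.006, 0], [0.013, -0.005, 0], [0.013, -0.005, 0], [0.013, -0.004, 0], [0.013, -0.004, 0], [0.013, -0.004, 0]]
```

```bash
python3 -m handwheel '{"translation":[[0.013,-0.006,-0.003],[0.013,-0.006,-0.003],[0.013,-0.006,0],[0.013,-0.005,0],[0.013,-0.005,0],[0.013,-0.004,0],[0.013,-0.004,0],[0.013,-0.004,0]],"twist":[0,0,0,0,0,0,0,0]}' 255; python3 arc.py 1.7
```

```text
time: 7.7
tool_pos: [573.2, -54.0, 171.3]
tcp_rot: [3.125, -0.005, 1.167]
contact_force: [-1.2, -0.3, 3.3]
grip_width: 17.7
ang 257.7 r 70.67 Ft -1.09 Fr 0.53 z 171.3 w 17.7 t 7.7
[[0.015, 0.002, 0], [0.014, -0.002, 0], [0.014, -0.002, 0], [0.014, -0.002, 0], [0.014, -0.001, 0], [0.014, -0.001, 0], [0.014, -0.0, 0], [0.014, 0.0, 0]]
```

```bash
python3 -m handwheel '{"translation":[[0.014,-0.002,0],[0.014,-0.002,0],[0.014,-0.002,0],[0.014,-0.001,0],[0.014,-0.001,0],[0.014,0,0],[0.014,0,0],[0.014,0.001,0]],"twist":[0,0,0,0,0,0,0,0]}' 255; python3 arc.py 1.7
```

```text
time: 8.7
tool_pos: [591.4, -55.7, 171.3]
tcp_rot: [3.125, -0.004, 1.167]
contact_force: [-0.5, -1.6, 3.0]
grip_width: 17.8
ang 272.5 r 70.75 Ft -0.58 Fr 1.60 z 171.3 w 17.8 t 8.7
[[0.014, 0.006, 0], [0.014, 0.001, 0], [0.014, 0.002, 0], [0.014, 0.002, 0], [0.014, 0.002, 0], [0.014, 0.003, 0], [0.013, 0.003, 0], [0.013, 0.004, 0]]
```

```bash
python3 -m handwheel '{"translation":[[0.014,0.002,0],[0.014,0.002,0],[0.014,0.002,0],[0.014,0.002,0],[0.014,0.003,0],[0.013,0.003,0],[0.013,0.004,0],[0.013,0.004,0]],"twist":[0,0,0,0,0,0,0,0]}' 255; python3 arc.py 1.7
```

```text
time: 9.7
tool_pos: [609.2, -52.7, 171.3]
tcp_rot: [3.124, -0.004, 1.167]
contact_force: [-0.4, -0.7, 2.4]
grip_width: 17.9
ang 287.2 r 70.80 Ft -0.64 Fr 0.58 z 171.3 w 17.9 t 9.7
[[0.012, 0.009, 0], [0.013, 0.005, 0], [0.013, 0.005, 0], [0.013, 0.005, 0], [0.013, 0.006, 0], [0.012, 0.006, 0], [0.012, 0.007, 0], [0.012, 0.007, 0]]
```

```bash
python3 -m handwheel '{"translation":[[0.013,0.005,0],[0.013,0.005,0],[0.013,0.005,0],[0.013,0.005,0],[0.013,0.006,0],[0.012,0.006,0],[0.012,0.007,0],[0.012,0.007,0]],"twist":[0,0,0,0,0,0,0,0]}' 255; python3 arc.py 1.7
```

```text
time: 10.7
tool_pos: [625.7, -45.2, 171.3]
tcp_rot: [3.123, -0.004, 1.167]
contact_force: [0.2, -1.6, 2.8]
grip_width: 17.7
ang 301.9 r 70.82 Ft -0.63 Fr 1.45 z 171.3 w 17.7 t 10.7
[[0.009, 0.012, 0], [0.011, 0.008, 0], [0.011, 0.008, 0], [0.011, 0.008, 0], [0.011, 0.009, 0], [0.01, 0.009, 0], [0.01, 0.009, 0], [0.01, 0.01, 0]]
```

```bash
python3 -m handwheel '{"translation":[[0.011,0.008,0],[0.011,0.008,0],[0.011,0.008,0],[0.011,0.008,0],[0.011,0.009,0],[0.01,0.009,0],[0.01,0.009,0],[0.01,0.01,0]],"twist":[0,0,0,0,0,0,0,0]}' 255; python3 arc.py 1.7
```

```text
time: 11.7
tool_pos: [639.5, -33.9, 171.3]
tcp_rot: [3.123, -0.004, 1.167]
contact_force: [-0.6, -1.6, 2.7]
grip_width: 17.9
ang 316.3 r 70.80 Ft -1.58 Fr 0.62 z 171.3 w 17.9 t 11.7
[[0.006, 0.014, 0], [0.009, 0.01, 0], [0.009, 0.011, 0], [0.008, 0.011, 0], [0.008, 0.011, 0], [0.008, 0.011, 0], [0.007, 0.012, 0], [0.007, 0.012, 0]]
```

```bash
python3 -m handwheel '{"translation":[[0.009,0.01,0],[0.009,0.01,0],[0.009,0.011,0],[0.008,0.011,0],[0.008,0.011,0],[0.008,0.011,0],[0.007,0.012,0],[0.007,0.012,0]],"twist":[0,0,0,0,0,0,0,0]}' 255; python3 arc.py 1.7
```

```text
time: 12.7
tool_pos: [650.0, -19.6, 171.3]
tcp_rot: [3.123, -0.005, 1.167]
contact_force: [0.8, -1.4, 2.8]
grip_width: 18.0
ang 330.7 r 70.71 Ft -0.82 Fr 1.37 z 171.3 w 18.0 t 12.7
[[0.002, 0.014, 0], [0.006, 0.012, 0], [0.006, 0.013, 0], [0.005, 0.013, 0], [0.005, 0.013, 0], [0.005, 0.013, 0], [0.004, 0.013, 0], [0.004, 0.013, 0]]
```

```bash
python3 -m handwheel '{"translation":[[0.006,0.012,0],[0.006,0.012,0],[0.006,0.013,0],[0.005,0.013,0],[0.005,0.013,0],[0.005,0.013,0],[0.004,0.013,0],[0.004,0.013,0]],"twist":[0,0,0,0,0,0,0,0]}' 255; python3 arc.py 1.7
```

```text
time: 13.7
tool_pos: [656.5, -3.0, 171.3]
tcp_rot: [3.123, -0.005, 1.167]
contact_force: [0.7, -1.2, 2.1]
grip_width: 17.7
ang 345.2 r 70.57 Ft -1.01 Fr 0.96 z 171.3 w 17.7 t 13.7
[[-0.0, 0.014, 0], [0.003, 0.014, 0], [0.003, 0.014, 0], [0.002, 0.014, 0], [0.002, 0.014, 0], [0.001, 0.014, 0], [0.001, 0.014, 0], [0.0, 0.014, 0]]
```

```bash
python3 -m handwheel '{"translation":[[0.002,0.014,0],[0.003,0.014,0],[0.003,0.014,0],[0.002,0.014,0],[0.002,0.014,0],[0.001,0.014,0],[0.001,0.014,0],[0.0,0.014,0]],"twist":[0,0,0,0,0,0,0,0]}' 255; python3 arc.py 1.7
```

```text
time: 14.7
tool_pos: [658.7, 15.0, 171.3]
tcp_rot: [3.123, -0.005, 1.167]
contact_force: [-0.2, -1.1, 3.1]
grip_width: 17.8
ang 0.0 r 70.38 Ft -1.11 Fr -0.18 z 171.3 w 17.8 t 14.7
[[-0.003, 0.014, 0], [-0.001, 0.014, 0], [-0.001, 0.014, 0], [-0.001, 0.014, 0], [-0.002, 0.014, 0], [-0.002, 0.014, 0], [-0.003, 0.014, 0], [-0.003, 0.014, 0]]
```

```bash
python3 -m handwheel '{"translation":[[-0.001,0.014,0],[-0.001,0.014,0],[-0.001,0.014,0],[-0.001,0.014,0],[-0.002,0.014,0],[-0.002,0.014,0],[-0.003,0.014,0],[-0.003,0.014,0]],"twist":[0,0,0,0,0,0,0,0]}' 255; python3 arc.py 1.7
```

```text
time: 15.7
tool_pos: [656.2, 33.0, 171.3]
tcp_rot: [3.124, -0.004, 1.167]
contact_force: [-1.1, -1.0, 2.7]
grip_width: 17.9
ang 14.9 r 70.23 Ft -0.65 Fr -1.34 z 171.3 w 17.9 t 15.7
[[-0.005, 0.013, 0], [-0.004, 0.013, 0], [-0.005, 0.013, 0], [-0.005, 0.013, 0], [-0.005, 0.013, 0], [-0.006, 0.013, 0], [-0.006, 0.012, 0], [-0.006, 0.012, 0]]
```

```bash
python3 -m handwheel '{"translation":[[-0.004,0.013,0],[-0.004,0.013,0],[-0.005,0.013,0],[-0.005,0.013,0],[-0.005,0.013,0],[-0.006,0.013,0],[-0.006,0.012,0],[-0.006,0.012,0]],"twist":[0,0,0,0,0,0,0,0]}' 255; python3 arc.py 1.7
```

```text
time: 16.7
tool_pos: [649.4, 49.3, 171.3]
tcp_rot: [3.124, -0.004, 1.167]
contact_force: [-0.8, -1.7, 2.7]
grip_width: 17.6
ang 29.3 r 70.03 Ft -1.06 Fr -1.56 z 171.3 w 17.6 t 16.7
[[-0.007, 0.012, 0], [-0.007, 0.012, 0], [-0.008, 0.012, 0], [-0.008, 0.011, 0], [-0.008, 0.011, 0], [-0.009, 0.011, 0], [-0.009, 0.011, 0], [-0.009, 0.01, 0]]
```

```bash
python3 -m handwheel '{"translation":[[-0.007,0.012,0],[-0.007,0.012,0],[-0.008,0.012,0],[-0.008,0.011,0],[-0.008,0.011,0],[-0.009,0.011,0],[-0.009,0.011,0],[-0.009,0.01,0]],"twist":[0,0,0,0,0,0,0,0]}' 255; python3 arc.py 1.7
```

```text
time: 17.7
tool_pos: [638.7, 63.3, 171.3]
tcp_rot: [3.124, -0.003, 1.167]
contact_force: [-1.1, -2.4, 4.0]
grip_width: 17.6
ang 43.7 r 69.84 Ft -0.97 Fr -2.39 z 171.3 w 17.6 t 17.7
[[-0.009, 0.011, 0], [-0.01, 0.01, 0], [-0.01, 0.009, 0], [-0.011, 0.009, 0], [-0.011, 0.009, 0], [-0.011, 0.008, 0], [-0.011, 0.008, 0], [-0.012, 0.008, 0]]
```

```bash
python3 -m handwheel '{"translation":[[-0.01,0.01,0],[-0.01,0.01,0],[-0.01,0.009,0],[-0.011,0.009,0],[-0.011,0.009,0],[-0.011,0.008,0],[-0.011,0.008,0],[-0.012,0.008,0]],"twist":[0,0,0,0,0,0,0,0]}' 255; python3 arc.py 1.7
```

```text
time: 18.7
tool_pos: [625.0, 74.2, 171.3]
tcp_rot: [3.124, -0.003, 1.167]
contact_force: [-0.3, -2.1, 2.3]
grip_width: 17.6
ang 58.2 r 69.66 Ft -0.88 Fr -1.96 z 171.3 w 17.6 t 18.7
[[-0.011, 0.009, 0], [-0.012, 0.007, 0], [-0.012, 0.006, 0], [-0.012, 0.006, 0], [-0.013, 0.006, 0], [-0.013, 0.005, 0], [-0.013, 0.005, 0], [-0.013, 0.005, 0]]
```

```bash
sed -i 's/588.3,15.0/588.5,14.4/' arc.py; python3 -m handwheel '{"translation":[[-0.011,0.007,0],[-0.012,0.007,0],[-0.012,0.006,0],[-0.012,0.006,0],[-0.013,0.006,0],[-0.013,0.005,0],[-0.013,0.005,0],[-0.013,0.005,0]],"twist":[0,0,0,0,0,0,0,0]}' 255; python3 arc.py 1.7
```

```text
time: 19.7
tool_pos: [609.3, 81.3, 171.3]
tcp_rot: [3.123, -0.002, 1.167]
contact_force: [-0.1, -3.8, 2.7]
grip_width: 17.5
ang 72.7 r 70.05 Ft -1.06 Fr -3.64 z 171.3 w 17.5 t 19.7
[[-0.013, 0.004, 0], [-0.013, 0.004, 0], [-0.013, 0.003, 0], [-0.014, 0.003, 0], [-0.014, 0.002, 0], [-0.014, 0.002, 0], [-0.014, 0.002, 0], [-0.014, 0.001, 0]]
```

```bash
python3 -m handwheel '{"translation":[[-0.013,0.003,0],[-0.013,0.003,0],[-0.013,0.003,0],[-0.014,0.002,0],[-0.014,0.002,0],[-0.014,0.001,0],[-0.014,0.001,0],[-0.014,0.001,0]],"twist":[0,0,0,0,0,0,0,0]}' 255; python3 arc.py 1.7
```

```text
time: 20.7
tool_pos: [592.3, 84.3, 171.3]
tcp_rot: [3.122, -0.003, 1.167]
contact_force: [0.7, -3.2, 2.7]
grip_width: 17.9
ang 86.9 r 69.98 Ft -0.87 Fr -3.18 z 171.3 w 17.9 t 20.7
[[-0.014, 0.001, 0], [-0.014, 0.0, 0], [-0.014, -0.0, 0], [-0.014, -0.001, 0], [-0.014, -0.001, 0], [-0.014, -0.002, 0], [-0.014, -0.002, 0], [-0.014, -0.002, 0]]
```

```bash
python3 -m handwheel '{"translation":[[-0.014,0,0],[-0.014,0,0],[-0.014,-0.001,0],[-0.014,-0.001,0],[-0.014,-0.001,0],[-0.014,-0.002,0],[-0.014,-0.002,0],[-0.014,-0.003,0]],"twist":[0,0,0,0,0,0,0,0]}' 255; python3 arc.py 1.6
```

```text
time: 21.7
tool_pos: [579.1, 83.6, 171.4]
tcp_rot: [3.113, -0.009, 1.167]
contact_force: [7.0, -1.1, -1.8]
grip_width: 17.3
ang 97.7 r 69.84 Ft -6.79 Fr -2.07 z 171.4 w 17.3 t 21.7
[[-0.013, -0.001, 0], [-0.013, -0.002, 0], [-0.013, -0.003, 0], [-0.013, -0.003, 0], [-0.013, -0.003, 0], [-0.012, -0.004, 0], [-0.012, -0.004, 0], [-0.012, -0.004, 0]]
```

```bash
python3 -m handwheel '{"translation":[[-0.008,-0.001,0],[-0.008,-0.001,0],[-0.008,-0.001,0],[-0.008,-0.002,0],[-0.008,-0.002,0],[-0.008,-0.002,0],[-0.008,-0.002,0],[-0.008,-0.002,0]],"twist":[0,0,0,0,0,0,0,0]}' 255; python3 arc.py 1.0
```

```text
time: 22.7
tool_pos: [579.0, 83.6, 171.5]
tcp_rot: [3.094, -0.022, 1.166]
contact_force: [7.8, -1.0, -1.6]
grip_width: 18.0
ang 97.9 r 69.84 Ft -7.56 Fr -2.00 z 171.5 w 18.0 t 22.7
[[-0.008, -0.0, 0], [-0.008, -0.001, 0], [-0.008, -0.001, 0], [-0.008, -0.002, 0], [-0.008, -0.002, 0], [-0.008, -0.002, 0], [-0.008, -0.002, 0], [-0.008, -0.002, 0]]
```

```bash
python3 -m handwheel '{"translation":[[-0.018,-0.002,0],[-0.018,-0.003,0],[-0.018,-0.003,0],[-0.018,-0.003,0],[-0.018,-0.003,0],[0,0,0],[0,0,0],[0,0,0]],"twist":[0,0,0,0,0,0,0,0]}' 255; python3 arc.py 1.0
```

```text
time: 23.7
tool_pos: [572.3, 82.3, 171.5]
tcp_rot: [3.08, -0.031, 1.166]
contact_force: [3.5, -2.2, 1.2]
grip_width: 17.4
ang 103.4 r 69.83 Ft -2.86 Fr -2.99 z 171.5 w 17.4 t 23.7
[[-0.008, -0.001, 0], [-0.008, -0.002, 0], [-0.008, -0.002, 0], [-0.008, -0.002, 0], [-0.008, -0.003, 0], [-0.008, -0.003, 0], [-0.008, -0.003, 0], [-0.008, -0.003, 0]]
```

```bash
python3 -m handwheel '{"translation":[[0,0,0],[0,0,0],[0,0,0],[-0.017,-0.004,0],[-0.017,-0.004,0],[-0.017,-0.004,0],[-0.017,-0.004,0],[-0.017,-0.005,0]],"twist":[0,0,0,0,0,0,0,0]}' 255; python3 arc.py 1.0
```

```text
time: 24.7
tool_pos: [565.2, 80.2, 171.6]
tcp_rot: [3.068, -0.039, 1.166]
contact_force: [7.5, -1.4, -2.6]
grip_width: 17.7
ang 109.5 r 69.75 Ft -6.61 Fr -3.77 z 171.6 w 17.7 t 24.7
[[-0.008, -0.001, 0], [-0.008, -0.003, 0], [-0.008, -0.003, 0], [-0.007, -0.003, 0], [-0.007, -0.003, 0], [-0.007, -0.003, 0], [-0.007, -0.004, 0], [-0.007, -0.004, 0]]
```

```bash
python3 -m handwheel '{"translation":[[-0.016,-0.006,0],[-0.016,-0.006,0],[-0.016,-0.006,0],[-0.016,-0.006,0],[-0.016,-0.007,0],[0,0,0],[-0.016,-0.007,0],[-0.016,-0.007,0]],"twist":[0,0,0,0,0,0,0,0]}' 255; python3 arc.py 1.0
```

```text
time: 25.7
tool_pos: [550.4, 72.8, 171.6]
tcp_rot: [3.062, -0.04, 1.166]
contact_force: [3.1, -4.2, -0.5]
grip_width: 17.6
ang 123.1 r 69.69 Ft -0.30 Fr -5.26 z 171.6 w 17.6 t 25.7
[[-0.008, -0.003, 0], [-0.007, -0.005, 0], [-0.007, -0.005, 0], [-0.007, -0.005, 0], [-0.006, -0.005, 0], [-0.006, -0.005, 0], [-0.006, -0.005, 0], [-0.006, -0.005, 0]]
```

```bash
python3 -m handwheel '{"translation":[[0.008,0.002,0],[0.007,0.004,0],[0.007,0.004,0],[0.007,0.004,0],[0.007,0.004,0],[0.007,0.004,0],[0.007,0.003,0],[0.007,0.003,0]],"twist":[0,0,0,0,0,0,0,0]}' 255; python3 arc.py -1.0
```

```text
time: 26.7
tool_pos: [557.3, 76.6, 171.5]
tcp_rot: [3.066, -0.037, 1.166]
contact_force: [-2.9, -5.6, 4.5]
grip_width: 17.6
ang 116.6 r 69.61 Ft 5.10 Fr -3.70 z 171.5 w 17.6 t 26.7
[[0.006, 0.006, 0], [0.007, 0.003, 0], [0.007, 0.003, 0], [0.007, 0.003, 0], [0.008, 0.003, 0], [0.008, 0.003, 0], [0.008, 0.003, 0], [0.008, 0.003, 0]]
```

```bash
python3 -m handwheel '{"translation":[[0.007,0.003,0],[0.007,0.003,0],[0.007,0.003,0],[0.007,0.003,0],[0.008,0.003,0],[0.008,0.003,0],[0.008,0.003,0],[0.008,0.003,0]],"twist":[0,0,0,0,0,0,0,0]}' 255; python3 arc.py -1.0
```

```text
time: 27.7
tool_pos: [561.1, 78.5, 171.4]
tcp_rot: [3.076, -0.029, 1.166]
contact_force: [-4.7, -5.7, 6.9]
grip_width: 17.6
ang 113.1 r 69.73 Ft 6.61 Fr -3.41 z 171.4 w 17.6 t 27.7
[[0.007, 0.005, 0], [0.008, 0.003, 0], [0.008, 0.003, 0], [0.008, 0.003, 0], [0.008, 0.003, 0], [0.008, 0.002, 0], [0.008, 0.002, 0], [0.008, 0.002, 0]]
```

```bash
python3 -m handwheel '{"translation":[[0.018,0.007,0],[0.018,0.007,0],[0.018,0.006,0],[0.018,0.006,0],[0.018,0.006,0],[0.018,0.005,0],[0.018,0.005,0],[0.018,0.004,0]],"twist":[0,0,0,0,0,0,0,0]}' 255; python3 arc.py -1.0
```

```text
time: 28.7
tool_pos: [572.2, 82.4, 171.3]
tcp_rot: [3.097, -0.013, 1.166]
contact_force: [-6.3, -5.0, 6.6]
grip_width: 18.1
ang 103.5 r 69.87 Ft 7.24 Fr -3.38 z 171.3 w 18.1 t 28.7
[[0.008, 0.003, 0], [0.008, 0.002, 0], [0.008, 0.002, 0], [0.008, 0.001, 0], [0.008, 0.001, 0], [0.008, 0.001, 0], [0.008, 0.001, 0], [0.008, 0.001, 0]]
```

```bash
python3 -m handwheel '{"translation":[[0.018,0.004,0],[0.018,0.004,0],[0.018,0.004,0],[0.018,0.003,0],[0.018,0.003,0],[0.018,0.003,0],[0.018,0.002,0],[0.018,0.002,0]],"twist":[0,0,0,0,0,0,0,0]}' 255; python3 arc.py -1.0
```

```text
time: 29.7
tool_pos: [586.8, 84.4, 171.3]
tcp_rot: [3.111, -0.003, 1.165]
contact_force: [-1.7, -4.9, 4.2]
grip_width: 17.7
ang 91.4 r 70.02 Ft 1.82 Fr -4.91 z 171.3 w 17.7 t 29.7
[[0.008, 0.0, 0], [0.008, -0.0, 0], [0.008, -0.0, 0], [0.008, -0.0, 0], [0.008, -0.0, 0], [0.008, -0.001, 0], [0.008, -0.001, 0], [0.008, -0.001, 0]]
```

```bash
python3 -m handwheel '{"translation":[[0.012,0,0],[0.012,-0.002,0],[-0.008,0,0],[-0.008,0,0],[-0.008,0,0],[-0.008,0,0],[-0.008,0,0],[-0.008,0,0]],"twist":[0,0,0,0,0,0,0,0]}' 255; python3 arc.py 1.0
```

```text
time: 30.7
tool_pos: [584.8, 84.2, 171.4]
tcp_rot: [3.108, -0.005, 1.165]
contact_force: [3.5, -3.9, 0.4]
grip_width: 17.8
ang 93.1 r 69.94 Ft -3.27 Fr -4.13 z 171.4 w 17.8 t 30.7
[[-0.008, -0.0, 0], [-0.008, -0.001, 0], [-0.008, -0.001, 0], [-0.008, -0.001, 0], [-0.008, -0.001, 0], [-0.008, -0.001, 0], [-0.008, -0.001, 0], [-0.008, -0.001, 0]]
```

```bash
python3 -m handwheel '{"translation":[[-0.008,0,0],[-0.008,-0.001,0],[-0.008,-0.001,0],[-0.008,-0.001,0],[-0.008,-0.001,0],[-0.008,-0.001,0],[-0.008,-0.001,0],[-0.008,-0.001,0]],"twist":[0,0,0,0,0,0,0,0]}' 255; python3 arc.py 1.0
```

```text
time: 31.7
tool_pos: [581.7, 84.0, 171.5]
tcp_rot: [3.094, -0.014, 1.165]
contact_force: [6.3, -3.4, -1.0]
grip_width: 17.6
ang 95.6 r 69.91 Ft -5.98 Fr -3.95 z 171.5 w 17.6 t 31.7
[[-0.008, -0.0, 0], [-0.008, -0.001, 0], [-0.008, -0.001, 0], [-0.008, -0.001, 0], [-0.008, -0.001, 0], [-0.008, -0.002, 0], [-0.008, -0.002, 0], [-0.008, -0.002, 0]]
```

```bash
python3 -m handwheel '{"translation":[[-0.018,-0.002,0],[-0.018,-0.002,0],[-0.018,-0.003,0],[-0.018,-0.003,0],[-0.018,-0.004,0],[-0.018,-0.004,0],[-0.018,-0.004,0],[0,0,0]],"twist":[0,0,0,0,0,0,0,0]}' 255; python3 arc.py 1.0
```

```text
time: 32.7
tool_pos: [573.3, 82.6, 171.6]
tcp_rot: [3.072, -0.028, 1.165]
contact_force: [1.5, -4.0, 0.7]
grip_width: 17.5
ang 102.5 r 69.84 Ft -0.56 Fr -4.26 z 171.6 w 17.5 t 32.7
[[-0.008, -0.001, 0], [-0.008, -0.002, 0], [-0.008, -0.002, 0], [-0.008, -0.002, 0], [-0.008, -0.002, 0], [-0.008, -0.003, 0], [-0.008, -0.003, 0], [-0.008, -0.003, 0]]
```

```bash
python3 -m handwheel '{"translation":[[-0.018,-0.004,0],[-0.018,-0.005,0],[-0.012,-0.003,0],[0,0,0],[0,0,0],[0,0,0],[0,0,0],[0,0,0]],"twist":[0,0,0,0,0,0,0,0]}' 255; python3 arc.py 1.0
```

```text
time: 33.7
tool_pos: [570.9, 81.9, 171.6]
tcp_rot: [3.062, -0.035, 1.165]
contact_force: [1.8, -3.2, 1.0]
grip_width: 17.6
ang 104.6 r 69.78 Ft -0.95 Fr -3.56 z 171.6 w 17.6 t 33.7
[[-0.008, -0.001, 0], [-0.008, -0.002, 0], [-0.008, -0.002, 0], [-0.008, -0.003, 0], [-0.008, -0.003, 0], [-0.008, -0.003, 0], [-0.008, -0.003, 0], [-0.008, -0.003, 0]]
```

```bash
python3 -m handwheel '{"translation":[[0,0,0],[0,0,0],[0,0,0],[0,0,0.1],[0,0,0.1],[0,0,0.1],[0,0,0.1],[0.03,-0.15,0]],"twist":[0,0,0,0,0,0.1,0.1,0.1]}' 110; python3 - <<'E'
from h import *
for c in ('side','top'):
    d=snap(c,c+'4')
    print(find(d,c,'wiper_grip'),find(d,c,'axle'),find(d,c,'crank_knob'))
i=cv2.imread('pics/side4.png')[150:310,220:420]
cv2.imwrite('pics/side4c.png',cv2.resize(i,None,fx=4,fy=3.75,interpolation=2))
E
```

```text
time: 34.7
tool_pos: [572.7, 63.5, 236.8]
tcp_rot: [3.067, -0.036, 1.654]
contact_force: [-0.3, 0.4, -0.7]
grip_width: 52.5
[([617.4, -84.1, 164.0], 0.64)] [([586.2, 15.0, 126.2], 0.82)] [([569.9, 82.1, 162.5], 0.81)]
[([612.5, -83.9, 165.2], 0.46)] [([588.9, 10.2, 127.5], 0.56), ([770.5, 5.4, 0.7], 0.55)] [([564.4, 82.5, 162.8], 0.76)]
```

View pics/side4c.png

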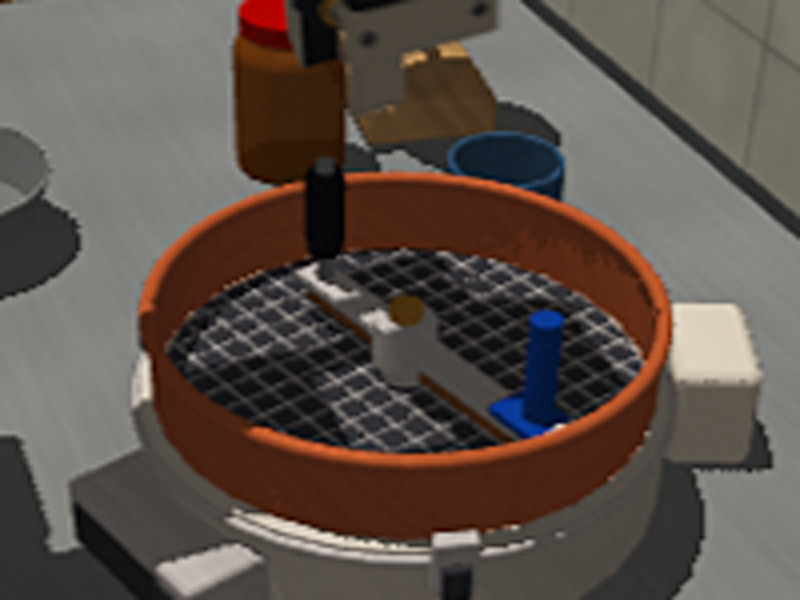

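View pics/top4.png

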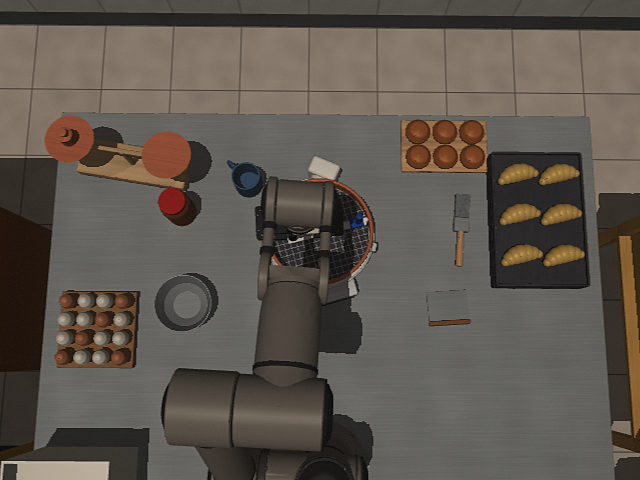

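```bash
python3 -m handwheel '{"translation":[[0.065,-0.23,0],[0.065,-0.23,0],[0.065,-0.23,0],[0.065,-0.22,0],[0.005,-0.02,-0.03],[0,0,-0.05],[0,0,-0.04],[0,0,0]],"twist":[0.109,0,0,0,0,0,0,0]}' 110; python3 - <<'E'
from h import *
d=snap('side','side5')
i=cv2.imread('pics/side5.png')[150:310,220:420]
cv2.imwrite('pics/side5c.png',cv2.resize(i,None,fx=4,fy=3.75,interpolation=2))
E
```

```text
time: 36.1
tool_pos: [611.1, -73.3, 213.9]
tcp_rot: [3.074, -0.039, 1.824]
contact_force: [-0.5, 0.9, -0.1]
grip_width: 52.2
```

View pics/side5c.png

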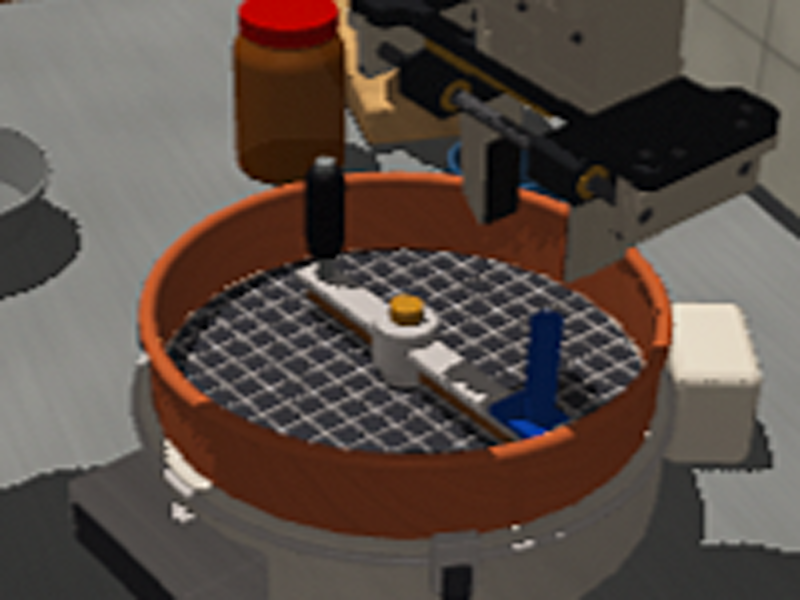

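```bash
python3 -m handwheel '{"translation":[[0.012,-0.038,0],[0.01,-0.036,0],[0,0,0],[0,0,-0.07],[0,0,-0.07],[0,0,-0.07],[0,0,-0.06],[0,0,0]],"twist":[0,0,0,0,0,0,0,0]}' 110; python3 arc.py 1
```

```text
time: 37.15
tool_pos: [614.3, -84.4, 170.5]
tcp_rot: [3.074, -0.04, 1.825]
contact_force: [0.1, 0.8, -0.1]
grip_width: 52.2
ang 284.7 r 102.12 Ft 0.34 Fr -0.74 z 170.5 w 52.2 t 37.1
[[-0.046, 0.209, 0], [0.008, 0.002, 0], [0.008, 0.002, 0], [0.008, 0.003, 0], [0.008, 0.003, 0], [0.008, 0.003, 0], [0.008, 0.003, 0], [0.008, 0.003, 0]]
```

```bash
python3 -m handwheel '{"translation":[[0,0,0],[0,0,0],[0,0,0],[0,0,0],[0,0,0],[0,0,0],[0,0,0],[0,0,0]],"twist":[0,0,0,0,0,0,0,0]}' 255; python3 arc.py 1
```

```text
time: 38.15
tool_pos: [614.2, -82.0, 171.6]
tcp_rot: [3.073, -0.043, 1.826]
contact_force: [-0.5, 1.8, 0.1]
grip_width: 13.4
ang 284.9 r 99.74 Ft -0.07 Fr -1.86 z 171.6 w 13.4 t 38.1
[[-0.043, 0.194, 0], [0.008, 0.002, 0], [0.008, 0.002, 0], [0.008, 0.003, 0], [0.008, 0.003, 0], [0.008, 0.003, 0], [0.008, 0.003, 0], [0.008, 0.003, 0]]
```

```bash
python3 -m handwheel '{"translation":[[0,0,0],[0,0,0],[0,0,0],[0,0,0],[0,0,0],[0.016,0.004,0],[0.016,0.004,0],[0.016,0.005,0]],"twist":[0,0,0,0,0,0,0,0]}' 255; python3 arc.py 1
```

```text
time: 39.15
tool_pos: [617.9, -80.9, 171.5]
tcp_rot: [3.081, -0.044, 1.826]
contact_force: [-6.2, -0.4, 2.9]
grip_width: 13.7
ang 287.1 r 99.70 Ft -6.00 Fr -1.42 z 171.5 w 13.7 t 39.1
[[-0.051, 0.192, 0], [0.008, 0.003, 0], [0.008, 0.003, 0], [0.008, 0.003, 0], [0.008, 0.003, 0], [0.008, 0.003, 0], [0.007, 0.003, 0], [0.007, 0.003, 0]]
```

```bash
python3 -m handwheel '{"translation":[[-0.005,0.018,0],[-0.005,0.018,0],[-0.005,0.018,0],[0,0,0],[0,0,0],[-0.016,-0.005,0],[-0.016,-0.005,0],[-0.016,-0.004,0]],"twist":[0,0,0,0,0,0,0,0]}' 255; python3 arc.py 1
```

```text
time: 40.15
tool_pos: [612.1, -81.1, 171.7]
tcp_rot: [3.075, -0.031, 1.824]
contact_force: [5.0, 0.7, -2.9]
grip_width: 13.3
ang 283.9 r 98.39 Ft 5.00 Fr 0.47 z 171.7 w 13.3 t 40.1
[[-0.037, 0.186, 0], [0.008, 0.002, 0], [0.008, 0.002, 0], [0.008, 0.002, 0], [0.008, 0.003, 0], [0.008, 0.003, 0], [0.008, 0.003, 0], [0.008, 0.003, 0]]
```

```bash
python3 -m handwheel '{"translation":[[-0.005,0.02,0],[-0.005,0.02,0],[-0.005,0.02,0],[0,0,0],[0,0,0],[0.016,0.004,0],[0.016,0.004,0],[0.016,0.005,0]],"twist":[0,0,0,0,0,0,0,0]}' 255; python3 arc.py 1
```

```text
time: 41.15
tool_pos: [616.1, -78.7, 171.6]
tcp_rot: [3.079, -0.018, 1.82]
contact_force: [-2.4, -2.8, -0.4]
grip_width: 13.6
ang 286.5 r 97.14 Ft -3.12 Fr 2.03 z 171.6 w 13.6 t 41.1
[[-0.044, 0.176, 0], [0.008, 0.003, 0], [0.008, 0.003, 0], [0.008, 0.003, 0], [0.008, 0.003, 0], [0.008, 0.003, 0], [0.007, 0.003, 0], [0.007, 0.003, 0]]
```

```bash
python3 -m handwheel '{"translation":[[-0.005,0.02,0],[-0.005,0.02,0],[-0.005,0.018,0],[0,0,0],[0,0,0],[-0.014,-0.004,0],[-0.014,-0.004,0],[-0.014,-0.004,0]],"twist":[0,0,0,0,0,0,0,0]}' 255; python3 arc.py 1
```

```text
time: 42.15
tool_pos: [611.1, -79.4, 171.7]
tcp_rot: [3.075, -0.002, 1.819]
contact_force: [2.0, -1.9, -3.3]
grip_width: 13.4
ang 283.6 r 96.48 Ft 1.45 Fr 2.33 z 171.7 w 13.4 t 42.1
[[-0.033, 0.174, 0], [0.008, 0.002, 0], [0.008, 0.002, 0], [0.008, 0.002, 0], [0.008, 0.003, 0], [0.008, 0.003, 0], [0.008, 0.003, 0], [0.008, 0.003, 0]]
```

```bash
python3 -m handwheel '{"translation":[[-0.005,0.02,0],[-0.005,0.02,0],[-0.004,0.015,0],[0,0,0],[0,0,0],[0.014,0.004,0],[0.014,0.004,0],[0.014,0.004,0]],"twist":[0,0,0,0,0,0,0,0]}' 255; python3 arc.py 1
```

```text
time: 43.15
tool_pos: [616.1, -77.1, 171.7]
tcp_rot: [3.075, 0.011, 1.816]
contact_force: [-1.7, -3.0, -0.6]
grip_width: 13.4
ang 286.8 r 95.61 Ft -2.50 Fr 2.41 z 171.7 w 13.4 t 43.1
[[-0.042, 0.166, 0], [0.008, 0.003, 0], [0.008, 0.003, 0], [0.008, 0.003, 0], [0.008, 0.003, 0], [0.008, 0.003, 0], [0.007, 0.003, 0], [0.007, 0.003, 0]]
```

```bash
python3 -m handwheel '{"translation":[[-0.005,0.018,0],[-0.005,0.018,0],[0,0,0],[0,0,0],[-0.014,-0.004,0],[-0.014,-0.004,0],[-0.014,-0.004,0],[-0.014,-0.004,0]],"twist":[0,0,0,0,0,0,0,0]}' 255; python3 arc.py 1
```

```text
time: 44.15
tool_pos: [608.4, -78.3, 171.8]
tcp_rot: [3.072, 0.02, 1.815]
contact_force: [2.8, -1.7, -4.2]
grip_width: 13.3
ang 282.1 r 94.77 Ft 2.39 Fr 2.27 z 171.8 w 13.3 t 44.1
[[-0.027, 0.163, 0], [0.008, 0.002, 0], [0.008, 0.002, 0], [0.008, 0.002, 0], [0.008, 0.002, 0], [0.008, 0.002, 0], [0.008, 0.003, 0], [0.008, 0.003, 0]]
```

```bash
python3 -m handwheel '{"translation":[[0,0,0],[0,0,0],[0,0,0],[0.014,0.003,0],[0.014,0.003,0],[0.014,0.003,0],[0.014,0.004,0],[0.014,0.004,0]],"twist":[0,0,0,0.015,0.015,0.015,0.015,0.015]}' 255; python3 arc.py 1
```

```text
time: 45.15
tool_pos: [619.3, -75.0, 171.7]
tcp_rot: [3.072, 0.019, 1.941]
contact_force: [1.7, -2.5, -3.0]
grip_width: 13.2
ang 289.0 r 94.53 Ft 0.82 Fr 2.97 z 171.7 w 13.2 t 45.1
[[-0.046, 0.157, 0], [0.008, 0.003, 0], [0.008, 0.003, 0], [0.008, 0.003, 0], [0.007, 0.003, 0], [0.007, 0.003, 0], [0.007, 0.004, 0], [0.007, 0.004, 0]]
```

```bash
python3 -m handwheel '{"translation":[[0,0,0],[0,0,0],[0,0,0],[0,0,0],[0,0,0],[-0.016,-0.005,0],[-0.016,-0.005,0],[-0.016,-0.004,0]],"twist":[0,0,0,0,0,0,0,0]}' 255; python3 arc.py 1
```

```text
time: 46.15
tool_pos: [612.3, -77.2, 171.7]
tcp_rot: [3.071, 0.019, 1.941]
contact_force: [2.7, -2.6, -3.3]
grip_width: 13.3
ang 284.5 r 94.63 Ft 2.00 Fr 3.20 z 171.7 w 13.3 t 46.1
[[-0.033, 0.161, 0], [0.008, 0.002, 0], [0.008, 0.002, 0], [0.008, 0.003, 0], [0.008, 0.003, 0], [0.008, 0.003, 0], [0.008, 0.003, 0], [0.008, 0.003, 0]]
```

```bash
python3 -m handwheel '{"translation":[[0,0,0],[0,0,0],[0,0,0],[0,0,0],[0,0,0],[0.016,0.004,0],[0.016,0.004,0],[0.016,0.005,0]],"twist":[0,0,0,0,0,0,0,0]}' 255; python3 arc.py 1
```

```text
time: 47.15
tool_pos: [618.0, -75.5, 171.5]
tcp_rot: [3.075, 0.018, 1.942]
contact_force: [-1.4, -3.3, -2.1]
grip_width: 13.4
ang 288.2 r 94.60 Ft -2.41 Fr 2.70 z 171.5 w 13.4 t 47.1
[[-0.043, 0.158, 0], [0.008, 0.003, 0], [0.008, 0.003, 0], [0.008, 0.003, 0], [0.008, 0.003, 0], [0.007, 0.003, 0], [0.007, 0.003, 0], [0.007, 0.004, 0]]
```

```bash
python3 -m handwheel '{"translation":[[-0.006,0.02,0],[-0.006,0.02,0],[-0.006,0.02,0],[-0.013,-0.004,0],[-0.013,-0.004,0],[-0.013,-0.003,0],[0,0,0],[0,0,0]],"twist":[0,0,0,0,0,0,0,0]}' 255; python3 arc.py 1
```

```text
time: 48.15
tool_pos: [612.4, -75.6, 171.6]
tcp_rot: [3.074, 0.033, 1.94]
contact_force: [0.8, -3.3, -2.7]
grip_width: 13.4
ang 284.9 r 93.14 Ft -0.05 Fr 3.40 z 171.6 w 13.4 t 48.1
[[-0.032, 0.151, 0], [0.008, 0.002, 0], [0.008, 0.002, 0], [0.008, 0.003, 0], [0.008, 0.003, 0], [0.008, 0.003, 0], [0.008, 0.003, 0], [0.008, 0.003, 0]]
```

```bash
python3 -m handwheel '{"translation":[[0,0,0],[0,0,0],[0,0,0],[0,0,0.1],[0,0,0.1],[0,0,0.1],[0,0,0.1],[0,0,0.05]],"twist":[0,0,0,0,0,0,0,0]}' 110 && python3 -m handwheel '{"translation":[[-0.2,0,0.05],[-0.2,0,0.05],[-0.2,0,0],[-0.2,0,0],[-0.2,0,0],[-0.1,0,0],[0,0,0],[0,0,0]],"twist":[0,0,0,0,0,0,0,0]}' 110; python3 - <<'E'
from h import *
for k in range(1):
  for c in ('side','top'):
    d=snap(c,c+'6')
    print(find(d,c,'wiper_grip'),find(d,c,'axle'),find(d,c,'crank_knob'),find(d,c,'wiper_edge'))
i=cv2.imread('pics/side6.png')[150:310,220:420]
j=cv2.imread('pics/side4.png')[150:310,220:420]
cv2.imwrite('pics/side6c.png',cv2.resize(np.hstack([j,i]),None,fx=2,fy=2,interpolation=2))
E
```

```text
time: 49.15
tool_pos: [613.5, -73.6, 247.4]
tcp_rot: [3.068, 0.034, 1.942]
contact_force: [-0.2, -0.2, -0.2]
grip_width: 52.1
time: 50.15
tool_pos: [445.6, -73.8, 267.0]
tcp_rot: [3.062, 0.038, 1.941]
contact_force: [0.3, -0.7, 0.4]
grip_width: 52.0
[([616.4, -77.4, 166.0], 0.77), ([613.9, -369.5, 2.1], 0.21)] [([588.6, 14.9, 126.7], 0.81)] [([567.1, 83.9, 161.4], 0.74)] [([616.3, -95.4, 115.8], 0.54)]
[([613.1, -76.9, 166.3], 0.48)] [([588.6, 13.8, 124.2], 0.76)] [([563.8, 82.3, 162.9], 0.71)] [([619.2, -93.2, 117.1], 0.56)]
```

View pics/side6c.png

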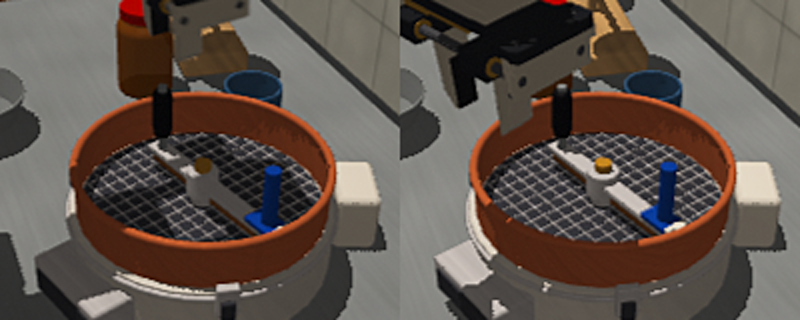

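View pics/top6.png

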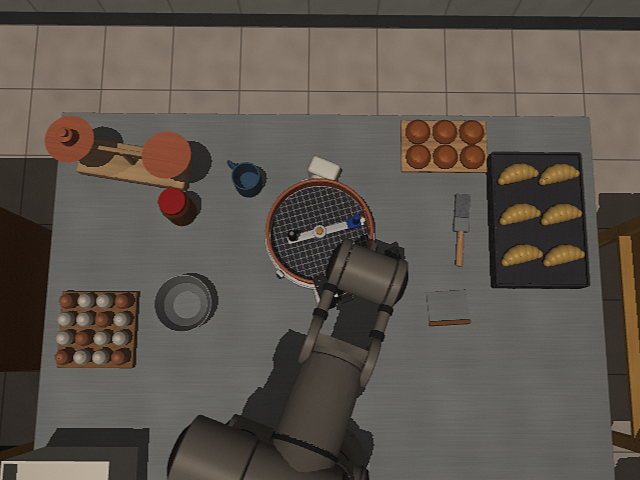

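```bash
python3 -c "
from plant import *
print(close_job())"
```

```text
the job is handed in; nothing more can be done
None
```

I handed the job in at about 50 s. The sweep stands at the middle of the rubbing place, and the wiper is drawn back with about 3 mm to spare. The spare is worked out, not measured.

- **Finding the rub:** I turned the sweep by the knob. Free drag was about 1 N, and it rose to about 7 N between knob angles of about 92° and 118° in world axes. Felt from both sides, the middle came out at 105° ± 1°, and I let go at 104.6°.
- **Drawing back:** I drew the wiper in by its grip in small steps and rocked the sweep a few degrees after each one. Extrapolating the drag, the rub ended at about 3.3 mm of draw. I went on to 6.6 mm by the tool position.
- **Last checks:** The cameras put the draw at 6.7 mm. At 5.1 mm of draw, rocking felt only an even 2 to 2.4 N, most of it probably from the grip twisting in the pads. I did not rock it again at the final 6.6 mm.
- **What disagreed:**
    - The cameras put the sweep at about 105–107° (one knob reading 110°), against 104.9° by the tool. They hint it moved about 1° after I first let go of the knob, but this is within their error.
    - The tool closed on the wiper grip about 2 mm nearer the axle than expected. The camera figure suggests this was an offset in the grip, not the wiper moving.
    - The grip's twist friction blurred the last millimetre of rub, so the spare is good to about ±0.7 mm.
- **Clear of everything:** The arm ended clear of the sifter, and in the last picture the other things stand where they were.

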